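# Fill the sample tray with the closed containers

## Task

Make up the sample tray: stand each of the four closed containers (round bottle, jar, square bottle, flat flask) upright in the grey nest of the red tray whose well has its shape and size, right down on the well's floor. Leave the bottle without a cap and the jar without a lid standing where they are. Set the containers down gently: do not tip them over or let them drop.

Things in the scene. Friction and masses are not known exactly. Their poses are not given: they have to be found in the camera images.
- round_bottle: Closed round bottle: white body 34 mm in diameter with straight sides up to 68 mm, black screw cap 22 mm in diameter on a sloping shoulder, 95 mm tall in all, about 70 g. Origin at the middle of the underside, z up.
- jar: Closed jar: white body 60 mm in diameter and 44 mm tall under a flat black lid of the same diameter, 62 mm tall in all, about 120 g. Origin at the middle of the underside, z up.
- square_bottle: Closed square bottle: white body 46 x 46 mm, straight up to 66 mm, black cap 28 mm in diameter, 88 mm tall in all, about 120 g. Origin at the middle of the underside, z up. x and y along its sides.
- flat_flask: Closed flat flask: white body 62 mm wide (x) and 28 mm thick (y), straight up to 70 mm, black cap 22 mm in diameter, 92 mm tall in all, about 100 g. Origin at the middle of the underside, z up.
- open_bottle: Look-alike, not finished: the same round white bottle, 34 mm in diameter, without a cap, so that the narrow open neck (18 mm) shows; 87 mm tall. Origin at the middle of the underside, z up.
- open_jar: Look-alike, not finished: the same white jar, 60 mm in diameter, without a lid, open and empty; 54 mm tall. (The upturned lid and the loose caps lying about are not part of the job.) Origin at the middle of the underside, z up.
- nest_small_round: Nest of the round bottle. Fixed grey block 90 x 90 x 16 mm in the red tray; origin mid-underside, 4 mm above the table, x and y along its sides. An open well 12 mm deep in its middle: floor 4 mm, rim 16 mm above the origin. The well is round, 50 mm in diameter. The fixed tray is 200 mm square, its rim 26 mm above the table; the four nests fill it two by two, 94 mm apart, in any order.
- nest_large_round: Nest of the jar. Fixed grey block 90 x 90 x 16 mm in the red tray; origin mid-underside, 4 mm above the table, x and y along its sides. An open well 12 mm deep in its middle: floor 4 mm, rim 16 mm above the origin. The well is round, 76 mm in diameter.
- nest_square: Nest of the square bottle. Fixed grey block 90 x 90 x 16 mm in the red tray; origin mid-underside, 4 mm above the table, x and y along its sides. An open well 12 mm deep in its middle: floor 4 mm, rim 16 mm above the origin. The well is square, 62 x 62 mm.
- nest_oblong: Nest of the flat flask. Fixed grey block 90 x 90 x 16 mm in the red tray; origin mid-underside, 4 mm above the table, x and y along its sides. An open well 12 mm deep in its middle: floor 4 mm, rim 16 mm above the origin. The well is an oblong, 78 mm along x and 44 mm along y.
There are look-alikes about, which are no part of the job. What is shaped like the square_bottle but purple is not meant.

How it is judged:
By the outcome, as a careful person would: the job done as asked, in the order asked, and still so for the second after the job is handed in, with the robot touching nothing.
It also fails if it takes over 112 s, if anything falls off the work surface, if the arm or the gripper's body presses on something with over 40 N, if the wrist force passes 120 N, or if a joint passes its speed limit or range.

## Robot

A 6-joint arm with a two-finger parallel gripper is mounted at the origin on the work surface. World frame = base frame: x ahead of the robot, y to its left, z up, the work surface at z = 0. Lengths are in m, angles in rad, forces in N, time in s.
With the tool pointing down it reaches from about 0.4 to 0.925 m from the base axis. Payload 12.5 kg.
Tool frame: the origin (TCP) lies at the very end of the fingers, on their centre line; the grasp point (between the pads) lies 19 mm behind it; z points along the fingers, y is the line along which they close (so a half turn about z gives the same grasp; the last joint's range is limited). The gripper opens to 95 mm and grips with 3 to 60 N. Pads are 20 mm wide; open, the fingers measure 119 mm over their backs; the gripper's body (75 mm by 180 mm) begins 59 mm behind the grasp point.
Start: joints at [-1.251, 0.491, 1.559, -0, 1.092, -0.106], TCP at [0.258, -0.569, 0.215] pointing down, gripper open.
Joint ranges: [-3.1, 3.1], [-0.84, 2.19], [0.05, 2.79], [-1.13, 4.28], [0.06, 2.93], [-2.69, 2.69]. Speed limits (rad/s): [2.22, 2.22, 2.79, 3.14, 3.14, 3.14].

## Interface

Orientations are given as a rotation vector (axis times angle).
In Python, from rig import env gives the robot as it stands.
- The arm moves only by the tool arm_command, never from a script. Its arguments are lists of equal length, an entry for each row: "jaw": the closure, from -1 (fully open) to 1 (shut); "delta_pos": the shift along the tool's x, y, z normalised to -1 to 1, where 1 is 0.02 m, a list of three; "angular": the turn, a rotation vector about the tool's x, y, z normalised to -1 to 1, where 1 is 5 degrees, a list of three. In form: {"jaw": [jaw, ...], "delta_pos": [[tx, ty, tz], ...], "angular": [[ax, ay, az], ...]}. A call has 1 to 8 rows; each row shifts and turns the commanded pose from where the row before left it, along the tool's axes as they then stand; what a row does not reach is not made up. A row lasts 1/8 s, in which the tool goes at most 62.5 mm and 10.7 degrees, less where a joint would pass 70% of its speed; a pose out of reach is approached as far as the arm can. A call with a number of a shift or a turn outside -1 to 1 is refused whole. A call with a gripper value outside its range is refused whole. The fingers move at their own pace and stop on an object; "newtons" is the grip in N (left out, the last holds). Time passes only in rows, so rows that do not move let the fingers close. It gives the time, the measured TCP pose, the force, the opening and the grip force at its end, in the units of the state.
- env.state(): the state, without advancing time (a new reading comes with each control period).
- env.snapshot(name): name is "scene" or "top" or "wrist"; returns (picture, depth): 384x512x3 uint8, red, green, blue; 384x512 float32, m along the optical axis (not along the pixel's ray), 0 where there is no reading.
- env.camera_info(name): a dict with "fx", "fy", "cx", "cy" (pixels), "position" and "rotation" of the camera in the world; the wrist camera has in their place "hand_eye" (4x4, takes a point from camera to tool coordinates, whose origin is the TCP and whose axes are the flange's). Camera axes: x right, y up, looking along -z (the intrinsics and any distortion apply to the point x, -y, -z); pixel columns grow to the right and rows downward; lengths in m; the calibration is good to about 2 mm. A picture is of the moment at which its call begins: read the wrist's pose just before it. camera_info takes no time and is no camera call.
- env.finish_job(): hands the job in; it is judged then, once.
Trained networks look in the newest picture that a camera, given by its name, has taken for a name from the list of things; names that differ only in an ending like _2 or _b are one class to them, and where a whole thing is asked for, a point or a joint stands for the part that bears it (a point fixed in the world has none). Each returns a list of dicts, best first, with "score" (0 to 1); they miss things now and then, are a little off and sometimes report something else, mostly with a low value. They report only what shows in the picture. A call takes as long as a camera call. They do not tell look-alikes from the thing itself.
- env.look_for(label, camera): "point" ([x, y, z] in m, in world coordinates, good to about 4 mm: the middle of the surface that is visible of it).
The state is a dict: "time": time; "joint_positions": joint angles; "qvel": joint speeds; "joint_efforts": joint torques, N m; "ee_pos": TCP position; "orientation": TCP orientation; "contact_force": force on the tool from outside, world axes, zero at the start; "wrist_torque": the same for the moment, N m; "opening": finger opening in m; "grasp_force": force on a finger pad.
Only numpy, scipy, OpenCV 4.12 (cv2) and the standard library are available. Lean on these libraries where they do the work, as an engineer would, in place of code of your own. Each camera call takes 0.05 s, during which the arm holds its last target. There are 200 camera calls.

## Working session

There is one attempt and no reset: what is moved stays moved. The work goes in short steps, Python scripts to look and compute and a tool call to move; the robot and the scene stay as the last step left them, time stands still between calls to the robot, and variables do not carry over. Pictures are saved under pics/ and viewed, at most 14 in all, crops included, and the job is handed in when it is done.

Besides the shell and the picture viewer there is one more tool, called after "Request:" as a command line: name --argument value ..., lists and objects as JSON in quotes. arm_command: Moves the arm, as the interface text tells. Its arguments: {"type":"object","properties":{"jaw":{"type":"array"},"delta_pos":{"type":"array"},"angular":{"type":"array"},"newtons":{"type":"number"}},"required":["jaw","delta_pos","angular"]}

```bash
ls; mkdir -p pics; cat > h.py <<'E'
import numpy as np, cv2
from rig import env
from scipy.spatial.transform import Rotation as R
def cloud(name):
    s=env.state(); im,d=env.snapshot(name); c=env.camera_info(name)
    v,u=np.mgrid[0:384,0:512]
    p=np.stack([(u-c['cx'])/c['fx']*d,-(v-c['cy'])/c['fy']*d,-d],-1)
    if 'hand_eye' in c:
        H=np.array(c['hand_eye']);p=p@H[:3,:3].T+H[:3,3]
        p=p@R.from_rotvec(s['orientation']).as_matrix().T+s['ee_pos']
    else: 
        p=p@np.array(c['rotation']).T+c['position']
    p[d==0]=np.nan
    return im,d,p
def save(n,im): cv2.imwrite('pics/'+n,im[...,::-1])
E
python3 - <<'E'
from h import *
for n in('top','scene'):
    im,d,p=cloud(n); np.savez(n,im=im,p=p); save(n+'.png',im)
    c=env.camera_info(n);print({k:(np.round(v,3).tolist() if k!='x' else v) for k,v in c.items() if not isinstance(v,str)})
    for l in 'round_bottle jar square_bottle flat_flask open_bottle open_jar nest_small_round nest_large_round nest_square nest_oblong'.split():
        print(n,l,[(round(r['score'],2),np.round(r['point'],3).tolist()) for r in env.look_for(l,n)][:4])
print({k:np.round(v,3).tolist() for k,v in env.state().items()})
print({k:np.round(v,3).tolist() for k,v in env.camera_info('wrist').items() if not isinstance(v,str)})
E
```

```text
picsTraceback (most recent call last):
  File "<stdin>", line 3, in <module>
  File "h.py", line 12, in cloud
    p=p@np.array(c['rotation']).T+c['position']
      ~~~~~~~~~~~~~~~~~~~~~~~~~~~^~~~~~~~~~~~~~
ValueError: operands could not be broadcast together with shapes (384,512) (3,)
```

```bash
sed -i "s/np.array(c\['rotation'\]).T/R.from_rotvec(c['rotation']).as_matrix().T/" h.py
python3 - <<'E'
from h import *
for n in('top','scene'):
    im,d,p=cloud(n); np.savez(n,im=im,p=p); save(n+'.png',im)
    c=env.camera_info(n);print({k:(np.round(v,3).tolist() if k!='x' else v) for k,v in c.items() if not isinstance(v,str)})
    for l in 'round_bottle jar square_bottle flat_flask open_bottle open_jar nest_small_round nest_large_round nest_square nest_oblong'.split():
        print(n,l,[(round(r['score'],2),np.round(r['point'],3).tolist()) for r in env.look_for(l,n)][:4])
print({k:np.round(v,3).tolist() for k,v in env.state().items()})
print({k:np.round(v,3).tolist() for k,v in env.camera_info('wrist').items() if not isinstance(v,str)})
E
```

```text
{'fx': 395.376, 'fy': 395.376, 'cx': 263.134, 'cy': 198.737, 'position': [0.423, 0.043, 0.962], 'rotation': [0.072, -0.024, -1.567]}
top round_bottle [(0.86, [0.588, 0.32, 0.072])]
top jar [(0.7, [0.582, -0.176, 0.007]), (0.56, [0.439, 0.068, 0.062])]
top square_bottle [(0.95, [0.504, 0.419, 0.069]), (0.59, [0.346, 0.332, 0.069]), (0.49, [0.584, -0.176, 0.01])]
top flat_flask [(0.81, [0.585, 0.192, 0.07])]
top open_bottle [(0.67, [0.575, 0.046, 0.067])]
top open_jar [(0.71, [0.435, 0.176, 0.01])]
top nest_small_round [(0.84, [0.582, -0.269, 0.017])]
top nest_large_round [(0.71, [0.584, -0.175, 0.006])]
top nest_square [(0.98, [0.494, -0.168, 0.022])]
top nest_oblong [(0.86, [0.487, -0.263, 0.018])]
{'fx': 357.186, 'fy': 357.186, 'cx': 256.928, 'cy': 196.937, 'position': [0.742, -0.418, 0.748], 'rotation': [0.653, 0.167, 0.476]}
scene round_bottle [(0.58, [0.588, 0.323, 0.055])]
scene jar []
scene square_bottle [(0.92, [0.447, 0.306, 0.059]), (0.92, [0.349, 0.33, 0.051]), (0.81, [0.511, 0.418, 0.052])]
scene flat_flask [(0.97, [0.589, 0.188, 0.054]), (0.64, [0.586, 0.041, 0.059])]
sce
[... 230 characters left out ...]
01])]
scene nest_square [(0.9, [0.492, -0.168, 0.014]), (0.54, [0.584, -0.176, 0.01])]
scene nest_oblong [(0.76, [0.481, -0.264, 0.018])]
{'time': 1.15, 'joint_positions': [-1.251, 0.491, 1.559, 0.0, 1.092, -0.106], 'qvel': [-0.001, -0.001, -0.0, 0.001, 0.002, 0.001], 'joint_efforts': [0.002, -61.246, -25.843, 0.069, 0.044, 0.0], 'ee_pos': [0.258, -0.569, 0.215], 'orientation': [3.071, 0.664, 0.0], 'contact_force': [-0.868, 0.465, -0.623], 'wrist_torque': [-0.01, 0.011, 0.052], 'grasp_force': 0.0, 'opening': 0.095}
{'fx': 292.47, 'fy': 292.47, 'cx': 249.595, 'cy': 192.048, 'hand_eye': [[0.0, 0.963, 0.268, 0.076], [1.0, -0.0, -0.0, -0.001], [-0.0, 0.268, -0.963, -0.17], [0.0, 0.0, 0.0, 1.0]]}
```

View pics/top.png

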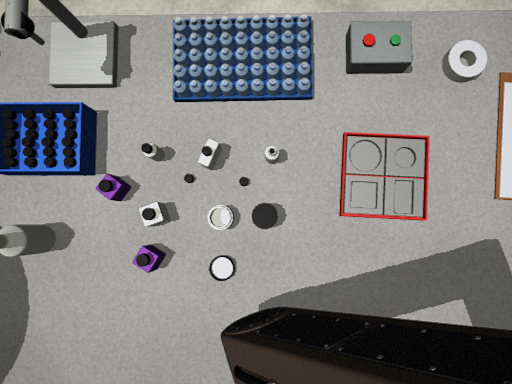

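View pics/scene.png

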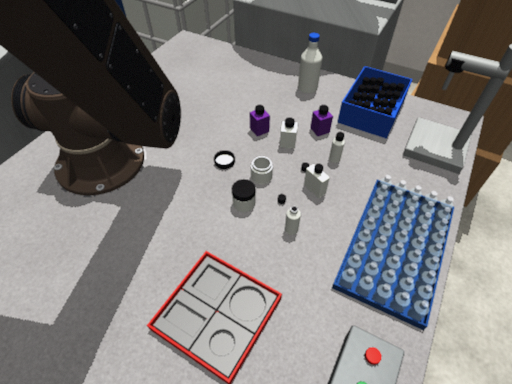

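Top picture: the closed candidates are:
- round bottle: black-capped at (150,150). The bottle with an open neck at (272,153) is the look-alike.
- jar: black lid at (265,216). The open jar is at (220,217), and the upturned lid at (222,268) is not wanted.
- square bottle: white at (151,214). The purple ones at (113,186) and (148,258) are not meant.
- flask: (208,152).
- tray: (384,176), with the nests large round upper-left, small round upper-right, square lower-left and oblong lower-right.

Next I take precise positions from depth, plus one close crop.

```bash
python3 - <<'E'
from h import *
obj={'rb':(.588,.32,.095,.068),'jar':(.439,.068,.062,.062),'sq':(.447,.306,.088,.066),'fl':(.586,.19,.092,.070),'ob':(.578,.045,.087,.068),'oj':(.437,.17,.054,.054),'pA':(.508,.419,.088,.066),'pB':(.346,.332,.088,.066)}
for n in('top','scene'):
    f=np.load(n+'.npz');p=f['p'];im=f['im'].astype(int)
    for k,(x,y,h,s) in obj.items():
        m=(np.hypot(p[...,0]-x,p[...,1]-y)<.05)&(p[...,2]>.02)
        q=p[m]; cap=q[np.abs(q[:,2]-h)<.007]; 
        sh=q[(q[:,2]>s-.012)]
        (rc,wh,a)=cv2.minAreaRect(sh[:,:2].astype(np.float32))
        print(n,k,'zmax',q[:,2].max().round(4),'cap',((cap.min(0)+cap.max(0))/2).round(4)[:2],np.ptp(cap,axis=0).round(3)[:2],'rect',np.round(rc,4),np.round(wh,3),round(a,1))
    red=(im[...,0]>120)&(im[...,1]<70)&(im[...,2]<70)&(np.hypot(p[...,0]-.535,p[...,1]+.22)<.2)
    q=p[red&(p[...,2]>.02)]
    rc,wh,a=cv2.minAreaRect(q[:,:2].astype(np.float32));print(n,'tray',np.round(rc,4),np.round(wh,3),a,'z',np.median(q[:,2]))
    g=p[(np.hypot(p[...,0]-.8,p[...,1]-0)<.03)];print('table z',np.nanmedian(g[:,2]))
f=np.load('top.npz')['im']
save('crop.png',cv2.resize(f[125:285,85:435],None,fx=2.28,fy=2.28,interpolation=cv2.INTER_CUBIC))
E
```

```text
top rb zmax 0.0977 cap [0.5904 0.3319] [0.021 0.02 ] rect [0.5893 0.3298] [0.027 0.032] 52.6
top jar zmax 0.0673 cap [0.4396 0.0673] [0.057 0.057] rect [0.4396 0.0673] [0.057 0.057] 0.0
top sq zmax 0.0928 cap [0.4428 0.3271] [0.025 0.027] rect [0.4434 0.3267] [0.047 0.046] 19.3
top fl zmax 0.0956 cap [0.584  0.1967] [0.02 0.02] rect [0.5848 0.1967] [0.029 0.062] 67.3
top ob zmax 0.0898 cap [0.5844 0.0515] [0.016 0.016] rect [0.584  0.0505] [0.032 0.033] 20.9
top oj zmax 0.0574 cap [0.4349 0.1706] [0.053 0.051] rect [0.4361 0.1715] [0.056 0.057] 0.2
top pA zmax 0.0919 cap [0.5067 0.4269] [0.027 0.027] rect [0.5062 0.4269] [0.047 0.047] 54.0
top pB zmax 0.0924 cap [0.3408 0.3371] [0.024 0.028] rect [0.3405 0.3378] [0.047 0.047] 60.7
top tray [ 0.5356 -0.2157] [0.2   0.199] 87.12928771972656 z 0.02505523200872739
table z 0.044894752816635075
scene rb zmax 0.097 cap [0.5899 0.3324] [0.02  0.021] rect [0.5904 0.3291] [0.032 0.029] 4.1
scene jar zmax 0.0656 cap [0.4386 0.066 ] [0.059 0.06 ] rect [0.4384 0.0659] [0.058 0.059] 25.2
scene sq zmax 0.0905 cap [0.4413 0.3259] [0.026 0.031] rect [0.4424 0.3243] [0.046 0.045] 20.0
scene fl zmax 0.0936 cap [0.5834 0.1958] [0.021 0.024] rect [0.5837 0.1956] [0.028 0.061] 66.2
scene ob zmax 0.0895 cap [0.5828 0.0491] [0.017 0.017] rect [0.5841 0.0463] [0.032 0.027] 13.8
scene oj zmax 0.0571 cap [0.4347 0.1715] [0.053 0.052] rect [0.4363 0.1696] [0.057 0.053] 41.8
scene pA zmax 0.0906 cap [0.5059 0.4257] [0.025 0.027] rect [0.5052 0.426 ] [0.049 0.048] 51.2
scene pB zmax 0.0922 cap [0.3397 0.3374] [0.026 0.028] rect [0.3401 0.3367] [0.047 0.046] 58.2
scene tray [ 0.5355 -0.2176] [0.199 0.198] 86.96157836914062 z 0.02551509715417183
table z 0.04597691712533153
```

View pics/crop.png

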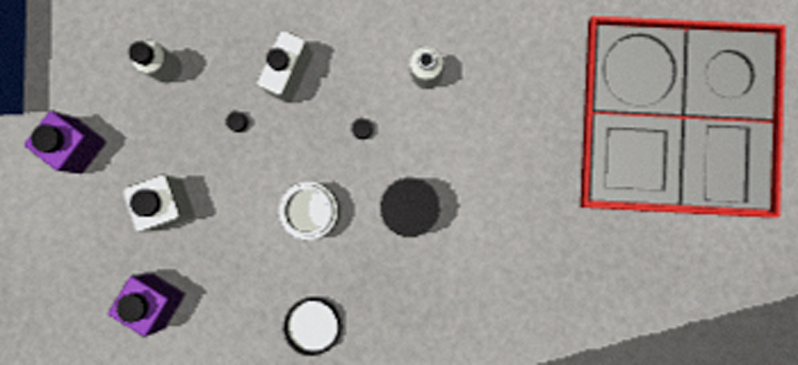

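The crop confirms the choices. It shows the black-capped round bottle at (140,52), the black-lidded jar at (410,207), the white square bottle at (150,203) and the flask at (285,65). In the tray, the small round well is upper right, and the oblong is lower right with its long side along world x.

I start moving towards the round bottle.

Request:
arm_command --jaw '[-1,-1,-1,-1,-1,-1,-1,-1]' --delta_pos '[[0.99,-1,0],[0.99,-1,0],[0.99,-1,0],[0.99,-1,0],[0.99,-1,0],[0.99,-1,0],[0.99,-1,0],[0.99,-1,0]]' --angular '[[0,0,0],[0,0,0],[0,0,0],[0,0,0],[0,0,0],[0,0,0],[0,0,0],[0,0,0]]'

```text
time: 2.15
ee_pos: [0.3366, -0.3572, 0.2148]
orientation: [3.07, 0.664, 0.0]
contact_force: [1.3, -0.9, -0.1]
opening: 0.0952
grasp_force: 0.0
```

Request:
arm_command --jaw '[-1,-1,-1,-1,-1,-1,-1,-1]' --delta_pos '[[0.99,-1,0],[0.99,-1,0],[0.99,-1,0],[0.99,-1,0],[0.99,-1,0],[0.99,-1,0],[0.99,-1,0],[0.99,-1,0]]' --angular '[[0,0,0],[0,0,0],[0,0,0],[0,0,0],[0,0,0],[0,0,0],[0,0,0],[0,0,0]]'

```text
time: 3.15
ee_pos: [0.4148, -0.1461, 0.2148]
orientation: [3.07, 0.664, 0.001]
contact_force: [-0.2, -0.5, 0.4]
opening: 0.0951
grasp_force: 0.0
```

```bash
cat >> h.py <<'E'
def go(x,y,z,th=None):
    s=env.state(); M=R.from_rotvec(s['orientation']).as_matrix()
    t=np.degrees(np.arctan2(M[1,0],M[0,0]))
    d=M.T@(np.array([x,y,z])-s['ee_pos'])/.02
    print('t',round(s['time'],2),'pos',np.round(s['ee_pos'],4),'th',round(t,2),'tilt',np.round(M[:2,2],4),'units',np.round(d,2),'turn z units',None if th is None else round((t-th)/5,2),'open',round(s['opening'],4),'F',np.round(s['contact_force'],1))
E
python3 -c "
from h import *
go(.590,.331,.16)"
```

```text
t 3.15 pos [ 0.4148 -0.1461  0.2148] th 24.4 tilt [ 0.0004 -0.0003] units [ 17.83 -18.11   2.74] turn z units None open 0.0951 F [-0.2 -0.5  0.4]
```

Request:
arm_command --jaw '[-1,-1,-1,-1,-1,-1,-1,-1]' --delta_pos '[[0.99,-1,0],[0.99,-1,0],[0.99,-1,0],[0.99,-1,0],[0.99,-1,0],[0.99,-1,0],[0.99,-1,0],[0.99,-1,0]]' --angular '[[0,0,0],[0,0,0],[0,0,0],[0,0,0],[0,0,0],[0,0,0],[0,0,0],[0,0,0]]'

```text
time: 4.15
ee_pos: [0.493, 0.0652, 0.2147]
orientation: [3.07, 0.664, 0.0]
contact_force: [-0.4, 0.3, -0.2]
opening: 0.0951
grasp_force: 0.0
```

Request:
arm_command --jaw '[-1,-1,-1,-1,-1,-1,-1,-1]' --delta_pos '[[0.99,-1,0],[0.99,-1,0],[0.99,-1,0],[0.99,-1,0],[0.99,-1,0],[0.99,-1,0],[0.5,-0.5,0],[0,0,0]]' --angular '[[0,0,0],[0,0,0],[0,0,0],[0,0,0],[0,0,0],[0,0,0],[0,0,0],[0,0,0]]'

```text
time: 5.15
ee_pos: [0.5562, 0.2361, 0.2144]
orientation: [3.07, 0.665, -0.0]
contact_force: [-0.0, -1.2, 0.4]
opening: 0.095
grasp_force: 0.0
```

```bash
python3 - <<'E'
from h import *
go(.590,.331,.13)
im,d,p=cloud('wrist'); save('w1.png',im)
q=p[(np.hypot(p[...,0]-.59,p[...,1]-.331)<.03)&(p[...,2]>.05)]
cap=q[q[:,2]>q[:,2].max()-.004]; print(q[:,2].max(),(cap.min(0)+cap.max(0))/2,np.ptp(cap,axis=0))
q=p[(np.hypot(p[...,0]-.4425,p[...,1]-.326)<.05)&(p[...,2]>.05)]
if len(q): cap=q[q[:,2]>q[:,2].max()-.004]; print('sq',q[:,2].max(),(cap.min(0)+cap.max(0))/2,np.ptp(cap,axis=0))
print(np.nanpercentile(p[...,2],[5,20,40]))
E
```

```text
t 5.15 pos [0.5562 0.2361 0.2144] th 24.45 tilt [-0.0002 -0.0002] units [ 3.5  -3.62  4.22] turn z units None open 0.095 F [-0.  -1.2  0.4]
0.09719191606684699 [0.59032034 0.33421767 0.09520447] [0.02066999 0.02128558 0.00397488]
sq 0.0894966367260773 [0.44272558 0.33138265 0.08757072] [0.02663277 0.02319308 0.00385184]
[-0.00102662 -0.00020209  0.00073335]
```

View pics/w1.png

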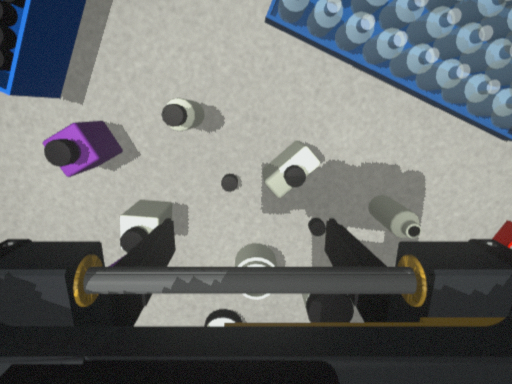

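The wrist view shows the capped round bottle at (178,114), and the position agrees with the top camera. Approach and grasp follow.

Request:
arm_command --jaw '[-1,-1,-1,-1,-1,-1,-1,-1]' --delta_pos '[[0.88,-0.93,0.9],[0.88,-0.93,0.9],[0.89,-0.93,0.9],[0.89,-0.92,0.9],[0,0,0.9],[0,0,0.9],[0,0,0.9],[0,0,0.9]]' --angular '[[0,0,0],[0,0,0],[0,0,0],[0,0,0],[0,0,0],[0,0,0],[0,0,0],[0,0,0]]'

```text
time: 6.2
ee_pos: [0.5902, 0.332, 0.0697]
orientation: [3.071, 0.663, 0.0]
contact_force: [1.1, 1.1, -0.1]
opening: 0.0949
grasp_force: 0.0
```

Request:
arm_command --jaw '[-1,-1,0,1,1,1,1,1]' --delta_pos '[[0,0,0.9],[0,0,0.9],[0,0,0.4],[0,0,0],[0,0,0],[0,0,0],[0,0,0],[0,0,0]]' --angular '[[0,0,0],[0,0,0],[0,0,0],[0,0,0],[0,0,0],[0,0,0],[0,0,0],[0,0,0]]' --newtons 15

```text
time: 7.2
ee_pos: [0.5902, 0.3326, 0.0268]
orientation: [3.071, 0.664, 0.0]
contact_force: [-0.3, -0.2, 0.8]
opening: 0.0409
grasp_force: 0.0
```

```bash
python3 -c "
from h import *
go(.580,-.266,.16)"
```

```text
t 7.2 pos [0.5902 0.3326 0.0268] th 24.4 tilt [0.0003 0.    ] units [-12.83  27.05  -6.66] turn z units None open 0.0409 F [-0.3 -0.2  0.8]
```

Request:
arm_command --jaw '[1,1,1,1,1,1,1,1]' --delta_pos '[[0,0,0],[0,0,0],[0,0,0],[0,0,-0.3],[0,0,-0.6],[0,0,-0.9],[0,0,-0.9],[0,0,-0.9]]' --angular '[[0,0,0],[0,0,0],[0,0,0],[0,0,0],[0,0,0],[0,0,0],[0,0,0],[0,0,0]]'

```text
time: 8.2
ee_pos: [0.5903, 0.3327, 0.1004]
orientation: [-3.071, -0.664, -0.001]
contact_force: [-0.1, 0.4, -1.0]
opening: 0.0335
grasp_force: 15.0
```

Request:
arm_command --jaw '[1,1,1,1,1,1,1,1]' --delta_pos '[[-0.475,1,-1],[-0.475,1,-1],[-0.475,1,-1],[-0.475,1,0],[-0.475,1,0],[-0.475,1,0],[-0.475,1,0],[-0.475,1,0]]' --angular '[[0,0,0],[0,0,0],[0,0,0],[0,0,0],[0,0,0],[0,0,0],[0,0,0],[0,0,0]]'

```text
time: 9.2
ee_pos: [0.5869, 0.154, 0.1583]
orientation: [3.071, 0.664, -0.001]
contact_force: [0.7, 1.0, -0.5]
opening: 0.0336
grasp_force: 15.0
```

Request:
arm_command --jaw '[1,1,1,1,1,1,1,1]' --delta_pos '[[-0.475,1,0],[-0.475,1,0],[-0.475,1,0],[-0.475,1,0],[-0.475,1,0],[-0.475,1,0],[-0.475,1,0],[-0.475,1,0]]' --angular '[[0,0,0],[0,0,0],[0,0,0],[0,0,0],[0,0,0],[0,0,0],[0,0,0],[0,0,0]]'

```text
time: 10.2
ee_pos: [0.5837, -0.0231, 0.1586]
orientation: [3.071, 0.664, 0.0]
contact_force: [0.7, 0.3, -0.3]
opening: 0.0339
grasp_force: 15.0
```

Request:
arm_command --jaw '[1,1,1,1,1,1,1,1]' --delta_pos '[[-0.475,1,0],[-0.475,1,0],[-0.475,1,0],[-0.475,1,0],[-0.475,1,0],[-0.475,1,0],[-0.4,0.8,0],[0,0,0]]' --angular '[[0,0,0],[0,0,0],[0,0,0],[0,0,0],[0,0,0],[0,0,0],[0,0,0],[0,0,0]]'

```text
time: 11.2
ee_pos: [0.5807, -0.1736, 0.1585]
orientation: [3.071, 0.661, 0.0]
contact_force: [0.5, 0.1, -0.8]
opening: 0.0338
grasp_force: 15.0
```

```bash
python3 - <<'E'
from h import *
go(.580,-.266,.034)
im,d,p=cloud('wrist'); save('w2.png',im)
m=(p[...,2]<.013)&(p[...,2]>.0)&(np.hypot(p[...,0]-.535,p[...,1]+.2167)<.14)
im[m]=(0,255,0)
for l in 'nest_small_round nest_large_round nest_square nest_oblong'.split():
    print(l,[(round(r['score'],2),np.round(r['point'],3).tolist()) for r in env.look_for(l,'wrist')][:2])
n,lab,st,cen=cv2.connectedComponentsWithStats(m.astype(np.uint8))
for i in range(1,n):
    if st[i,4]>300:
        q=p[lab==i]; print(st[i],((q.min(0)+q.max(0))/2).round(4),np.ptp(q,axis=0).round(3),cv2.minAreaRect(q[:,:2].astype(np.float32)))
E
```

```text
t 11.2 pos [ 0.5807 -0.1736  0.1585] th 24.31 tilt [ 0.     -0.0001] units [-1.94  4.2   6.23] turn z units None open 0.0338 F [ 0.5  0.1 -0.8]
nest_small_round [(0.95, [0.593, -0.259, 0.02])]
nest_large_round [(0.81, [0.591, -0.164, 0.009])]
nest_square [(0.69, [0.513, -0.139, 0.024])]
nest_oblong [(0.7, [0.445, -0.277, 0.019])]
[ 234  107  149   86 2122] [ 0.6521 -0.2223  0.0065] [0.045 0.192 0.013] ((0.6545050740242004, -0.2232416421175003), (0.19216665625572205, 0.04038076847791672), 87.02173614501953)
[ 170  117  212  125 1181] [ 0.5531 -0.2161  0.0073] [0.163 0.201 0.011] ((0.5479398369789124, -0.2158721685409546), (0.19278299808502197, 0.1634364128112793), 86.9483413696289)
[159 118  65  87 965] [ 0.5741 -0.0987  0.0013] [0.113 0.039 0.003] ((0.5747679471969604, -0.09767727553844452), (0.03486655279994011, 0.11353209614753723), 87.11892700195312)
[ 216  145   68   61 3239] [ 0.5837 -0.1707  0.0091] [0.074 0.076 0.008] ((0.5857331156730652, -0.1698041707277298), (0.06830894947052002, 0.07529884576797485), 23.352561950683594)
[151 189  25  46 356] [ 0.4999 -0.0943  0.001 ] [0.054 0.034 0.002] ((0.5019192695617676, -0.09580566734075546), (0.05505110323429108, 0.028397317975759506), 14.869179725646973)
[ 302  196   43   40 1320] [ 0.578  -0.2663  0.0092] [0.048 0.047 0.007] ((0.5780764818191528, -0.26645177602767944), (0.04736575111746788, 0.046747464686632156), 10.516427993774414)
[187 216  27  33 368] [ 0.498  -0.1443  0.0077] [0.041 0.02  0.004] ((0.49882930517196655, -0.14170335233211517), (0.018170127645134926, 0.040033530443906784), 79.05475616455078)
```

View pics/w2.png

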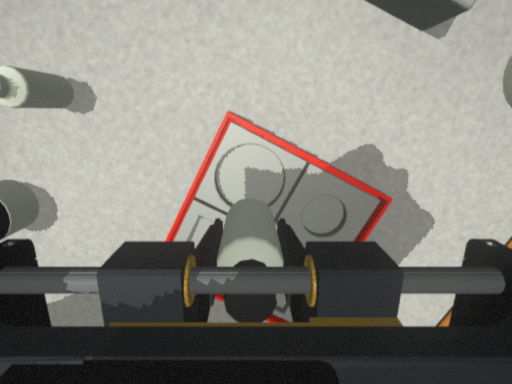

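The wrist view shows the bottle held upright and the small round well clear at (323,214). The measured well centre agrees to 2 mm, so I lower it.

Request:
arm_command --jaw '[1,1,1,1,1,1,1,1]' --delta_pos '[[-0.4,0.84,0.2],[-0.4,0.84,0.3],[-0.4,0.84,0.3],[-0.4,0.84,0.3],[-0.38,0.82,0.3],[0,0,0.6],[0,0,0.9],[0,0,0.9]]' --angular '[[0,0,0],[0,0,0],[0,0,0],[0,0,0],[0,0,0],[0,0,0],[0,0,0],[0,0,0]]'

```text
time: 12.45
ee_pos: [0.5792, -0.264, 0.0811]
orientation: [-3.07, -0.665, 0.001]
contact_force: [0.6, -0.2, -1.4]
opening: 0.0335
grasp_force: 15.0
```

Request:
arm_command --jaw '[1,1,1,1,1,1,1,1]' --delta_pos '[[0,0,0.9],[0,0,0.8],[0,0,0.4],[0,0,0],[0,0,0.1],[0,0,0.07],[0,0,0.05],[0,0,0]]' --angular '[[0,0,0],[0,0,0],[0,0,0],[0,0,0],[0,0,0],[0,0,0],[0,0,0],[0,0,0]]'

```text
time: 13.45
ee_pos: [0.5794, -0.2648, 0.0364]
orientation: [3.07, 0.664, 0.0]
contact_force: [0.6, 0.6, -1.2]
opening: 0.0335
grasp_force: 15.0
```

```bash
python3 -c "
from h import *
go(.579,-.266,.0345)"
```

```text
t 13.45 pos [ 0.5794 -0.2648  0.0364] th 24.39 tilt [ 0.0002 -0.0002] units [-0.04  0.05  0.09] turn z units None open 0.0335 F [ 0.6  0.6 -1.2]
```

Request:
arm_command --jaw '[1,1,1,1]' --delta_pos '[[0,0,0.05],[0,0,0.05],[0,0,0.03],[0,0,0]]' --angular '[[0,0,0],[0,0,0],[0,0,0],[0,0,0]]'

```text
time: 13.95
ee_pos: [0.5794, -0.2648, 0.0346]
orientation: [3.07, 0.664, 0.001]
contact_force: [-3.0, 2.0, 9.2]
opening: 0.0336
grasp_force: 15.0
```

Request:
arm_command --jaw '[-0.4,-0.4,-0.4,-0.4,-0.4,-0.4,-1,-1]' --delta_pos '[[0,0,0],[0,0,0],[0,0,0],[0,0,0],[0,0,-0.5],[0,0,-1],[0,0,-1],[0,0,-1]]' --angular '[[0,0,0],[0,0,0],[0,0,0],[0,0,0],[0,0,0],[0,0,0],[0,0,0],[0,0,0]]'

```text
time: 14.95
ee_pos: [0.5794, -0.2648, 0.105]
orientation: [3.07, 0.664, 0.001]
contact_force: [-0.1, -0.6, -0.7]
opening: 0.0817
grasp_force: 0.0
```

Request:
arm_command --jaw '[-1,-1,-1,-1,-1,-1,-1,-1]' --delta_pos '[[0,0,-1],[0.03,-1,-0.5],[0.03,-1,0],[0.03,-1,0],[0.03,-1,0],[0.03,-1,0],[0.03,-1,0],[0.03,-1,0]]' --angular '[[0,0,0],[0,0,0],[0,0,0],[0,0,0],[0,0,0],[0,0,0],[0,0,0],[0,0,0]]'

```text
time: 15.95
ee_pos: [0.5248, -0.1343, 0.1336]
orientation: [3.071, 0.664, -0.0]
contact_force: [0.2, 0.3, 0.6]
opening: 0.0952
grasp_force: 0.0
```

Request:
arm_command --jaw '[-1,-1,-1,-1,-1,-1,-1,-1]' --delta_pos '[[0.03,-1,0],[0.03,-1,0],[0.03,-1,0],[0.03,-1,0],[0.03,-1,0],[0.03,-1,0],[0.03,-0.5,0],[0,0,0]]' --angular '[[0,0,0],[0,0,0],[0,0,0],[0,0,0],[0,0,0],[0,0,0],[0,0,0],[0,0,0]]'

```text
time: 16.95
ee_pos: [0.4754, -0.0149, 0.1337]
orientation: [3.07, 0.665, 0.0]
contact_force: [-0.1, 0.7, -0.3]
opening: 0.0949
grasp_force: 0.0
```

```bash
python3 - <<'E'
from h import *
go(.439,.067,.024)
im,d,p=cloud('wrist'); save('w3.png',im)
q=p[(np.hypot(p[...,0]-.439,p[...,1]-.067)<.045)&(p[...,2]>.05)]
if len(q):print(q[:,2].max(),((q.min(0)+q.max(0))/2).round(4),np.ptp(q,axis=0).round(3))
im,d,p=cloud('scene')
q=p[(np.hypot(p[...,0]-.579,p[...,1]+.266)<.03)&(p[...,2]>.05)]
cap=q[q[:,2]>q[:,2].max()-.006]
print('rb placed',q[:,2].max(),((cap.min(0)+cap.max(0))/2).round(4),np.ptp(cap,axis=0).round(3))
E
```

```text
t 16.95 pos [ 0.4754 -0.0149  0.1337] th 24.45 tilt [ 0.0002 -0.0001] units [ 0.04 -4.48  5.48] turn z units None open 0.0949 F [-0.1  0.7 -0.3]
0.25732207232617127 [0.4459 0.0618 0.1537] [0.073 0.073 0.207]
rb placed 0.10668389338053186 [ 0.5792 -0.2649  0.1038] [0.021 0.021 0.006]
```

Request:
arm_command --jaw '[-1,-1,-1,-1,-1,-1,-1,-1]' --delta_pos '[[0,-0.9,0.2],[0.04,-0.9,0.2],[0,-0.9,0.2],[0,-0.9,0.2],[0,-0.88,0.2],[0,0,0.7],[0,0,0.9],[0,0,0.9]]' --angular '[[0,0,0],[0,0,0],[0,0,0],[0,0,0],[0,0,0],[0,0,0],[0,0,0],[0,0,0]]'

```text
time: 18.05
ee_pos: [0.4389, 0.0672, 0.0631]
orientation: [3.07, 0.664, 0.001]
contact_force: [0.8, -0.1, -0.3]
opening: 0.0944
grasp_force: 0.0
```

Request:
arm_command --jaw '[-1,-1,-0.3,1,1,1,1,1]' --delta_pos '[[0,0,0.9],[0,0,0.7],[0,0,0.38],[0,0,0],[0,0,0],[0,0,0],[0,0,0],[0,0,0]]' --angular '[[0,0,0],[0,0,0],[0,0,0],[0,0,0],[0,0,0],[0,0,0],[0,0,0],[0,0,0]]' --newtons 20

```text
time: 19.05
ee_pos: [0.4394, 0.0665, 0.0244]
orientation: [3.07, 0.664, 0.001]
contact_force: [-0.5, -0.1, 6.5]
opening: 0.0597
grasp_force: 20.0
```

```bash
python3 -c "
from h import *
go(.585,-.172,.16)"
```

```text
t 19.05 pos [0.4394 0.0665 0.0244] th 24.39 tilt [ 0.0008 -0.    ] units [ 1.71 13.87 -6.77] turn z units None open 0.0597 F [-0.5 -0.1  6.5]
```

Request:
arm_command --jaw '[1,1,1,1,1,1,1,1]' --delta_pos '[[0,0,-0.3],[0,0,-0.7],[0,0,-1],[0,0,-1],[0,0,-1],[0.1,1,-1],[0.1,1,-1],[0.1,1,-0.7]]' --angular '[[0,0,0],[0,0,0],[0,0,0],[0,0,0],[0,0,0],[0,0,0],[0,0,0],[0,0,0]]'

```text
time: 20.05
ee_pos: [0.4696, 0.0138, 0.1592]
orientation: [3.07, 0.664, 0.001]
contact_force: [0.4, 0.5, -0.7]
opening: 0.06
grasp_force: 20.0
```

Request:
arm_command --jaw '[1,1,1,1,1,1,1,1]' --delta_pos '[[0.1,1,0],[0.1,1,0],[0.1,1,0],[0.1,1,0],[0.1,1,0],[0.1,1,0],[0.1,1,0],[0.1,0.6,0]]' --angular '[[0,0,0],[0,0,0],[0,0,0],[0,0,0],[0,0,0],[0,0,0],[0,0,0],[0,0,0]]'

```text
time: 21.05
ee_pos: [0.5474, -0.1186, 0.1579]
orientation: [3.071, 0.663, -0.0]
contact_force: [0.1, 0.4, -0.9]
opening: 0.0594
grasp_force: 20.0
```

```bash
python3 - <<'E'
from h import *
go(.5845,-.1715,.0324)
im,d,p=cloud('wrist')
m=(p[...,2]<.013)&(p[...,2]>.004)&(np.hypot(p[...,0]-.5845,p[...,1]+.1715)<.043)
q=p[m]
if len(q): print(len(q),((q.min(0)+q.max(0))/2).round(4),np.ptp(q,axis=0).round(3))
E
```

```text
t 21.05 pos [ 0.5474 -0.1186  0.1579] th 24.36 tilt [ 0.     -0.0001] units [0.6  3.17 6.28] turn z units None open 0.0594 F [ 0.1  0.4 -0.9]
3619 [ 0.5839 -0.1715  0.0092] [0.076 0.074 0.008]
```

Request:
arm_command --jaw '[1,1,1,1,1,1,1,1]' --delta_pos '[[0.15,0.8,0.3],[0.15,0.8,0.3],[0.14,0.8,0.3],[0.13,0.75,0.3],[0,0,0.6],[0,0,0.9],[0,0,0.9],[0,0,0.9]]' --angular '[[0,0,0],[0,0,0],[0,0,0],[0,0,0],[0,0,0],[0,0,0],[0,0,0],[0,0,0]]'

```text
time: 22.1
ee_pos: [0.5829, -0.1698, 0.0666]
orientation: [-3.07, -0.664, 0.001]
contact_force: [-0.5, 1.2, -1.5]
opening: 0.06
grasp_force: 20.0
```

Request:
arm_command --jaw '[1,1,1,1,1,1]' --delta_pos '[[0,0,0.9],[0,0,0.5],[0,0,0.15],[0,0,0.07],[0,0,0.05],[0,0,0]]' --angular '[[0,0,0],[0,0,0],[0,0,0],[0,0,0],[0,0,0],[0,0,0]]'

```text
time: 22.85
ee_pos: [0.5833, -0.1702, 0.035]
orientation: [3.07, 0.664, 0.001]
contact_force: [1.2, -0.4, -0.6]
opening: 0.06
grasp_force: 20.0
```

```bash
python3 -c "
from h import *
go(.5845,-.1715,.0324)"
```

```text
t 22.85 pos [ 0.5833 -0.1702  0.035 ] th 24.4 tilt [ 0.0006 -0.0003] units [0.03 0.08 0.13] turn z units None open 0.06 F [ 1.2 -0.4 -0.6]
```

Request:
arm_command --jaw '[1,1,1,1]' --delta_pos '[[0.02,0.04,0.06],[0.02,0.04,0.05],[0,0,0.04],[0,0,0]]' --angular '[[0,0,0],[0,0,0],[0,0,0],[0,0,0]]'

```text
time: 23.35
ee_pos: [0.5846, -0.1713, 0.0324]
orientation: [3.07, 0.664, 0.001]
contact_force: [-3.3, 1.0, 8.5]
opening: 0.0599
grasp_force: 20.0
```

Request:
arm_command --jaw '[-0.65,-0.65,-0.65,-0.65,-0.65,-0.65,-1,-1]' --delta_pos '[[0,0,0],[0,0,0],[0,0,0],[0,0,-0.5],[0,0,-1],[0,0,-1],[0,0,-1],[0,0,-1]]' --angular '[[0,0,0],[0,0,0],[0,0,0],[0,0,0],[0,0,0],[0,0,0],[0,0,0.5],[0,0,0.46]]'

```text
time: 24.35
ee_pos: [0.5846, -0.1713, 0.123]
orientation: [3.096, 0.532, 0.001]
contact_force: [0.3, -0.7, 0.5]
opening: 0.0926
grasp_force: 0.0
```

Request:
arm_command --jaw '[-1,-1,-1,-1,-1,-1,-1,-1]' --delta_pos '[[0.06,-1,-1],[0.06,-1,-0.5],[0.06,-1,0],[0.06,-1,0],[0.06,-1,0],[0.06,-1,0],[0.06,-1,0],[0.06,-1,0]]' --angular '[[0,0,0],[0,0,0],[0,0,0],[0,0,0],[0,0,0],[0,0,0],[0,0,0],[0,0,0]]'

```text
time: 25.35
ee_pos: [0.5396, -0.016, 0.1516]
orientation: [3.096, 0.535, -0.0]
contact_force: [0.5, 0.4, -0.3]
opening: 0.095
grasp_force: 0.0
```

Request:
arm_command --jaw '[-1,-1,-1,-1,-1,-1,-1,-1]' --delta_pos '[[0.06,-1,0],[0.06,-1,0],[0.06,-1,0],[0.06,-1,0],[0.06,-1,0],[0.06,-1,0],[0.06,-1,0],[0.06,-0.5,0]]' --angular '[[0,0,0],[0,0,0],[0,0,0],[0,0,0],[0,0,0],[0,0,0],[0,0,0],[0,0,0]]'

```text
time: 26.35
ee_pos: [0.4982, 0.1285, 0.1517]
orientation: [3.095, 0.536, 0.0]
contact_force: [-0.1, 0.3, 0.2]
opening: 0.095
grasp_force: 0.0
```

```bash
python3 - <<'E'
from h import *
go(.4425,.326,.026,19.6)
im,d,p=cloud('scene')
for n,x,y,h in(('jar',.5845,-.1715,.062),('rb',.579,-.266,.095)):
    q=p[(np.hypot(p[...,0]-x,p[...,1]-y)<.04)&(p[...,2]>.05)&(p[...,2]<.12)]
    cap=q[q[:,2]>q[:,2].max()-.006]
    print(n,'placed',q[:,2].max()-h,((cap.min(0)+cap.max(0))/2).round(4),np.ptp(cap,axis=0).round(3))
E
```

```text
t 26.35 pos [0.4982 0.1285 0.1517] th 19.65 tilt [ 0.     -0.0001] units [  0.7  -10.24   6.28] turn z units 0.01 open 0.095 F [-0.1  0.3  0.2]
jar placed 0.011180088908960217 [ 0.5841 -0.1719  0.0702] [0.059 0.059 0.006]
rb placed 0.010267038927398192 [ 0.5794 -0.2652  0.1023] [0.021 0.021 0.006]
```

Request:
arm_command --jaw '[-1,-1,-1,-1,-1,-1,-1,-1]' --delta_pos '[[0.07,-1,0],[0.07,-1,0],[0.07,-1,0],[0.07,-1,0],[0.07,-1,0],[0.07,-1,0],[0.07,-1,0],[0.07,-1,0]]' --angular '[[0,0,0],[0,0,0],[0,0,0],[0,0,0],[0,0,0],[0,0,0],[0,0,0],[0,0,0]]'

```text
time: 27.4
ee_pos: [0.4556, 0.2821, 0.1516]
orientation: [3.096, 0.534, 0.0]
contact_force: [0.5, -0.2, -0.1]
opening: 0.095
grasp_force: 0.0
```

Request:
arm_command --jaw '[-1,-1,-1,-1,-1,-1,-1,-1]' --delta_pos '[[0.07,-1,0.2],[0.07,-1,0.3],[0,-0.24,0.5],[0,0,0.9],[0,0,0.9],[0,0,0.9],[0,0,0.9],[0,0,0.8]]' --angular '[[0,0,0],[0,0,0],[0,0,0],[0,0,0],[0,0,0],[0,0,0],[0,0,0],[0,0,0]]'

```text
time: 28.4
ee_pos: [0.443, 0.3245, 0.0423]
orientation: [3.095, 0.534, -0.001]
contact_force: [-0.2, -1.0, 0.1]
opening: 0.0951
grasp_force: 0.0
```

Request:
arm_command --jaw '[-0.5,1,1,1,1,1,1,1]' --delta_pos '[[0,0,0.6],[0,0,0.28],[0,0,0],[0,0,0],[0,0,0],[0,0,0],[0,0,0],[0,0,0]]' --angular '[[0,0,0],[0,0,0],[0,0,0],[0,0,0],[0,0,0],[0,0,0],[0,0,0],[0,0,0]]'

```text
time: 29.4
ee_pos: [0.4434, 0.325, 0.0264]
orientation: [-3.095, -0.535, -0.001]
contact_force: [-0.3, 0.9, 5.4]
opening: 0.0461
grasp_force: 20.0
```

```bash
python3 -c "
from h import *
go(.491,-.167,.16,-3)"
```

```text
t 29.4 pos [0.4434 0.325  0.0264] th 19.6 tilt [0.0008 0.0004] units [-6.   23.97 -6.69] turn z units 4.52 open 0.0461 F [-0.3  0.9  5.4]
```

Request:
arm_command --jaw '[1,1,1,1,1,1,1,1]' --delta_pos '[[0,0,-0.3],[0,0,-0.7],[0,0,-1],[0,0,-1],[0,0,-1],[0,0,-1],[0,0,-1],[0,0,-0.7]]' --angular '[[0,0,0],[0,0,0],[0,0,0],[0,0,0.9],[0,0,0.9],[0,0,0.9],[0,0,0.9],[0,0,0.92]]'

```text
time: 30.4
ee_pos: [0.4432, 0.3248, 0.1617]
orientation: [-3.14, 0.086, -0.002]
contact_force: [-0.1, 0.6, -2.0]
opening: 0.046
grasp_force: 20.0
```

Request:
arm_command --jaw '[1,1,1,1,1,1,1,1]' --delta_pos '[[0.15,1,0],[0.15,1,0],[0.15,1,0],[0.15,1,0],[0.15,1,0],[0.15,1,0],[0.15,1,0],[0.15,1,0]]' --angular '[[0,0,0],[0,0,0],[0,0,0],[0,0,0],[0,0,0],[0,0,0],[0,0,0],[0,0,0]]'

```text
time: 31.4
ee_pos: [0.4586, 0.162, 0.1597]
orientation: [3.14, -0.083, -0.001]
contact_force: [-0.4, 1.1, -1.6]
opening: 0.0457
grasp_force: 20.0
```

Request:
arm_command --jaw '[1,1,1,1,1,1,1,1]' --delta_pos '[[0.15,1,0],[0.15,1,0],[0.15,1,0],[0.15,1,0],[0.15,1,0],[0.15,1,0],[0.15,1,0],[0.15,0.6,0]]' --angular '[[0,0,0],[0,0,0],[0,0,0],[0,0,0],[0,0,0],[0,0,0],[0,0,0],[0,0,0]]'

```text
time: 32.4
ee_pos: [0.4744, 0.0092, 0.1598]
orientation: [3.14, -0.084, -0.001]
contact_force: [0.4, -0.2, -1.7]
opening: 0.0462
grasp_force: 20.0
```

```bash
python3 - <<'E'
from h import *
go(.491,-.167,.0344,-3)
for n in('wrist','top'):
    im,d,p=cloud(n)
    m=(p[...,2]<.013)&(p[...,2]>.004)&(np.abs(p[...,0]-.491)<.04)&(np.abs(p[...,1]+.167)<.04)
    q=p[m]
    if len(q): print(n,len(q),((q.min(0)+q.max(0))/2).round(4),np.ptp(q,axis=0).round(3),cv2.minAreaRect(q[:,:2].astype(np.float32)))
save('w4.png',im)
E
```

```text
t 32.4 pos [0.4744 0.0092 0.1598] th -3.07 tilt [-0.0006 -0.    ] units [1.3  8.75 6.27] turn z units -0.01 open 0.0462 F [ 0.4 -0.2 -1.7]
wrist 3074 [ 0.4895 -0.1675  0.0092] [0.064 0.062 0.008] ((0.48942482471466064, -0.16744336485862732), (0.05945364758372307, 0.06181005761027336), 87.10330200195312)
top 506 [ 0.4927 -0.1757  0.0084] [0.062 0.049 0.009] ((0.49258971214294434, -0.17553137242794037), (0.04948193207383156, 0.062267277389764786), 89.53885650634766)
```

View pics/w4.png

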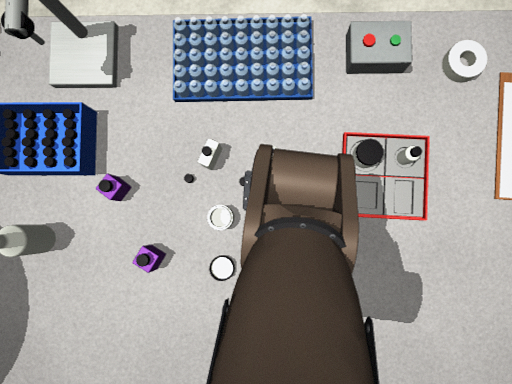

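The top view shows the jar (369,152) and round bottle (413,153) upright in their nests, and the look-alikes in place. I lower the square bottle.

Request:
arm_command --jaw '[1,1,1,1,1,1,1,1]' --delta_pos '[[0.16,1,0],[0.16,1,0],[0.16,1,0],[0.16,1,0],[0.16,1,0],[0.16,1,0],[0.16,1,0.2],[0.16,1,0.3]]' --angular '[[0,0,0],[0,0,0],[0,0,0],[0,0,0],[0,0,0],[0,0,0],[0,0,0],[0,0,0]]'

```text
time: 33.5
ee_pos: [0.4921, -0.1515, 0.1497]
orientation: [3.14, -0.082, 0.0]
contact_force: [0.6, 0.6, -1.2]
opening: 0.046
grasp_force: 20.0
```

Request:
arm_command --jaw '[1,1,1,1,1,1,1,1]' --delta_pos '[[0,0.76,0.4],[0,0,0.7],[0,0,0.9],[0,0,0.9],[0,0,0.9],[0,0,0.9],[0,0,0.7],[0,0,0.15]]' --angular '[[0,0,0],[0,0,0],[0,0,0],[0,0,0],[0,0,0],[0,0,0],[0,0,0],[0,0,0]]'

```text
time: 34.5
ee_pos: [0.4907, -0.1651, 0.038]
orientation: [-3.14, 0.082, 0.002]
contact_force: [0.5, 0.1, -1.6]
opening: 0.0456
grasp_force: 20.0
```

```bash
python3 -c "
from h import *
go(.4905,-.1672,.0344,-3)"
```

```text
t 34.5 pos [ 0.4907 -0.1651  0.038 ] th -2.99 tilt [-0.0015  0.0007] units [-0.    0.11  0.18] turn z units 0.0 open 0.0456 F [ 0.5  0.1 -1.6]
```

Request:
arm_command --jaw '[1,1,1,1,1]' --delta_pos '[[0,0.06,0.06],[0,0.04,0.06],[0,0,0.05],[0,0,0.04],[0,0,0]]' --angular '[[0,0,0],[0,0,0],[0,0,0],[0,0,0],[0,0,0]]'

```text
time: 35.12
ee_pos: [0.4911, -0.1676, 0.0349]
orientation: [3.14, -0.082, 0.0]
contact_force: [0.3, 0.1, -1.2]
opening: 0.0459
grasp_force: 20.0
```

Request:
arm_command --jaw '[1,1,1,1]' --delta_pos '[[0,0,0.04],[0,0,0.04],[0,0,0],[0,0,0]]' --angular '[[0,0,0],[0,0,0],[0,0,0],[0,0,0]]'

```text
time: 35.62
ee_pos: [0.4911, -0.1676, 0.0344]
orientation: [3.14, -0.082, 0.001]
contact_force: [-4.9, 1.1, 17.3]
opening: 0.0459
grasp_force: 20.0
```

Request:
arm_command --jaw '[-0.5,-0.5,-0.5,-0.5,-0.5,-0.5,-1,-1]' --delta_pos '[[0,0,-0.05],[0,0,0],[0,0,0],[0,0,-0.5],[0,0,-1],[0,0,-1],[0,0,-1],[0,0,-1]]' --angular '[[0,0,0],[0,0,0],[0,0,0],[0,0,0],[0,0,0],[0,0,0],[0,0,0],[0,0,0]]'

```text
time: 36.62
ee_pos: [0.491, -0.1675, 0.1255]
orientation: [3.14, -0.082, 0.001]
contact_force: [0.2, -0.3, 0.3]
opening: 0.0858
grasp_force: 0.0
```

Request:
arm_command --jaw '[-1,-1,-1,-1,-1,-1,-1,-1]' --delta_pos '[[0,0,-1],[0,0,0],[0,0,0],[0,0,0],[-0.15,-1,0],[-0.15,-1,0],[-0.15,-1,0],[-0.15,-1,0]]' --angular '[[0,0,1],[0,0,1],[0,0,1],[0,0,1],[0,0,0],[0,0,0],[0,0,0],[0,0,0]]'

```text
time: 37.62
ee_pos: [0.5114, -0.0885, 0.1448]
orientation: [3.078, -0.626, 0.001]
contact_force: [0.6, -0.1, 0.7]
opening: 0.0953
grasp_force: 0.0
```

Request:
arm_command --jaw '[-1,-1,-1,-1,-1,-1,-1,-1]' --delta_pos '[[-0.15,-1,0],[-0.15,-1,0],[-0.15,-1,0],[-0.15,-1,0],[-0.15,-1,0],[-0.15,-1,0],[-0.15,-1,0],[-0.15,-1,0]]' --angular '[[0,0,0],[0,0,0],[0,0,0],[0,0,0],[0,0,0],[0,0,0],[0,0,0],[0,0,0]]'

```text
time: 38.62
ee_pos: [0.552, 0.0686, 0.1443]
orientation: [3.078, -0.626, 0.0]
contact_force: [0.0, -0.6, 0.6]
opening: 0.0949
grasp_force: 0.0
```

```bash
python3 - <<'E'
from h import *
go(.584,.196,.026,-23)
im,d,p=cloud('scene')
for n,x,y,h in(('jar',.5845,-.1715,.062),('rb',.579,-.266,.095),('sq',.491,-.1676,.088)):
    q=p[(np.hypot(p[...,0]-x,p[...,1]-y)<.04)&(p[...,2]>.05)&(p[...,2]<.12)]
    cap=q[q[:,2]>q[:,2].max()-.006]
    print(n,'placed',q[:,2].max()-h,((cap.min(0)+cap.max(0))/2).round(4),np.ptp(cap,axis=0).round(3))
for n in('wrist','top'):
    im,d,p=cloud(n)
    q=p[(np.hypot(p[...,0]-.584,p[...,1]-.196)<.045)&(p[...,2]>.058)&(p[...,2]<.11)]
    if len(q): cap=q[q[:,2]>.085]; print(n,((cap.min(0)+cap.max(0))/2).round(4),cv2.minAreaRect(q[:,:2].astype(np.float32)))
E
```

```text
t 38.62 pos [0.552  0.0686 0.1443] th -23.01 tilt [ 0.0001 -0.0001] units [-1.02 -6.49  5.92] turn z units -0.0 open 0.0949 F [ 0.  -0.6  0.6]
jar placed 0.011739407758144804 [ 0.5836 -0.1723  0.0708] [0.059 0.06  0.006]
rb placed 0.010256925764820818 [ 0.579  -0.2654  0.1023] [0.021 0.021 0.006]
sq placed 0.010860521791406036 [ 0.4909 -0.1686  0.0961] [0.025 0.027 0.006]
wrist [0.5842 0.1989 0.0895] ((0.5839948058128357, 0.1983005255460739), (0.02767668291926384, 0.062097787857055664), 66.57630920410156)Traceback (most recent call last):
  File "<stdin>", line 11, in <module>
    return umr_minimum(a, axis, None, out, keepdims, initial, where)
ValueError: zero-size array to reduction operation minimum which has no identity
```

Request:
arm_command --jaw '[-1,-1,-1,-1,-1,-1,-1,-1]' --delta_pos '[[-0.15,-0.94,0],[-0.15,-0.94,0],[-0.15,-0.94,0],[-0.15,-0.94,0],[-0.15,-0.94,0.2],[-0.15,-0.94,0.3],[-0.15,-0.9,0.4],[0,0,0.8]]' --angular '[[0,0,0.08],[0,0,0],[0,0,0],[0,0,0],[0,0,0],[0,0,0],[0,0,0],[0,0,0]]'

```text
time: 39.78
ee_pos: [0.5845, 0.1971, 0.1094]
orientation: [-3.077, 0.635, -0.001]
contact_force: [-0.7, 0.5, -0.3]
opening: 0.0948
grasp_force: 0.0
```

Request:
arm_command --jaw '[-1,-1,-1,-1,-0.2,1,1,1]' --delta_pos '[[0,0,0.9],[0,0,0.9],[0,0,0.9],[0,0,0.9],[0,0,0.6],[0,0,0],[0,0,0],[0,0,0]]' --angular '[[0,0,0],[0,0,0],[0,0,0],[0,0,0],[0,0,0],[0,0,0],[0,0,0],[0,0,0]]'

```text
time: 40.78
ee_pos: [0.5846, 0.1959, 0.0269]
orientation: [-3.076, 0.637, -0.002]
contact_force: [0.7, 0.2, 0.4]
opening: 0.0607
grasp_force: 0.0
```

Request:
arm_command --jaw '[1,1,1,1,1,1]' --delta_pos '[[0,0,0],[0,0,0],[0,0,0],[0,0,0],[0,0,0],[0,0,0]]' --angular '[[0,0,0],[0,0,0],[0,0,0],[0,0,0],[0,0,0],[0,0,0]]'

```text
time: 41.52
ee_pos: [0.5843, 0.1959, 0.0263]
orientation: [-3.076, 0.637, -0.0]
contact_force: [0.5, -0.3, 1.6]
opening: 0.028
grasp_force: 20.0
```

```bash
python3 -c "
from h import *
go(.4855,-.261,.16,-3)"
```

```text
t 41.52 pos [0.5843 0.1959 0.0263] th -23.41 tilt [ 0.0002 -0.    ] units [ 4.54 22.93 -6.69] turn z units -4.08 open 0.028 F [ 0.5 -0.3  1.6]
```

Request:
arm_command --jaw '[1,1,1,1,1,1,1,1]' --delta_pos '[[0,0,-0.3],[0,0,-0.7],[0,0,-1],[0,0,-1],[0,0,-1],[0,0,-1],[0,0,-1],[0,0,-0.7]]' --angular '[[0,0,0],[0,0,0],[0,0,0],[0,0,-0.8],[0,0,-0.8],[0,0,-0.8],[0,0,-0.8],[0,0,-0.88]]'

```text
time: 42.52
ee_pos: [0.5843, 0.1959, 0.1622]
orientation: [-3.14, 0.078, -0.002]
contact_force: [-0.2, -0.6, -0.7]
opening: 0.0283
grasp_force: 20.0
```

Request:
arm_command --jaw '[1,1,1,1,1,1,1,1]' --delta_pos '[[-0.16,1,0],[-0.16,1,0],[-0.16,1,0],[-0.16,1,0],[-0.16,1,0],[-0.16,1,0],[-0.16,1,0],[-0.16,1,0]]' --angular '[[0,0,0],[0,0,0],[0,0,0],[0,0,0],[0,0,0],[0,0,0],[0,0,0],[0,0,0]]'

```text
time: 43.52
ee_pos: [0.55, 0.0361, 0.1602]
orientation: [3.14, -0.082, 0.0]
contact_force: [-0.3, 0.8, -0.8]
opening: 0.028
grasp_force: 20.0
```

Request:
arm_command --jaw '[1,1,1,1,1,1,1,1]' --delta_pos '[[-0.16,1,0],[-0.16,1,0],[-0.16,1,0],[-0.16,1,0],[-0.16,1,0],[-0.16,1,0],[-0.16,1,0],[-0.16,0.6,0]]' --angular '[[0,0,0],[0,0,0],[0,0,0],[0,0,0],[0,0,0],[0,0,0],[0,0,0],[0,0,0]]'

```text
time: 44.52
ee_pos: [0.5164, -0.1143, 0.1602]
orientation: [3.14, -0.083, 0.0]
contact_force: [-0.3, 0.6, -0.9]
opening: 0.0278
grasp_force: 20.0
```

```bash
python3 - <<'E'
from h import *
go(.486,-.261,.0343,-3)
for n in('wrist','top','scene'):
    im,d,p=cloud(n)
    if n=='wrist': save('w5.png',im)
    m=(p[...,2]<.013)&(p[...,2]>.004)&(np.abs(p[...,0]-.486)<.045)&(np.abs(p[...,1]+.261)<.032)
    q=p[m]
    if len(q): print(n,len(q),((q.min(0)+q.max(0))/2).round(4),np.ptp(q,axis=0).round(3),cv2.minAreaRect(q[:,:2].astype(np.float32)))
E
```

```text
t 44.52 pos [ 0.5164 -0.1143  0.1602] th -3.04 tilt [ 0.0001 -0.0001] units [-1.13  7.4   6.3 ] turn z units -0.01 open 0.0278 F [-0.3  0.6 -0.9]
wrist 2403 [ 0.4879 -0.2659  0.0085] [0.086 0.052 0.009] ((0.4880645275115967, -0.2653135359287262), (0.04773188382387161, 0.08554590493440628), 86.15465545654297)
scene 781 [ 0.487  -0.262   0.0089] [0.088 0.062 0.008] ((0.4874025583267212, -0.2592540681362152), (0.06193704903125763, 0.08620290458202362), 86.2571792602539)
```

View pics/w5.png

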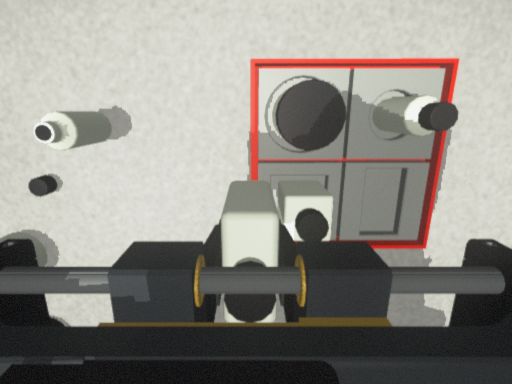

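The wrist view shows three containers seated, the flask held with its long side along the nest's x, and the oblong well empty at (383,203). I lower it.

Request:
arm_command --jaw '[1,1,1,1,1,1,1,1]' --delta_pos '[[-0.14,0.93,0],[-0.14,0.93,0],[-0.14,0.93,0],[-0.14,0.93,0],[-0.14,0.93,0],[-0.14,0.93,0],[-0.14,0.93,0.1],[-0.15,0.89,0.3]]' --angular '[[0,0,0],[0,0,0],[0,0,0],[0,0,0],[0,0,0],[0,0,0],[0,0,0],[0,0,0]]'

```text
time: 45.68
ee_pos: [0.4862, -0.261, 0.1521]
orientation: [3.14, -0.083, 0.001]
contact_force: [-0.0, -0.1, -1.2]
opening: 0.028
grasp_force: 20.0
```

Request:
arm_command --jaw '[1,1,1,1,1,1,1,1]' --delta_pos '[[0,0,0.5],[0,0,0.8],[0,0,0.9],[0,0,0.9],[0,0,0.9],[0,0,0.9],[0,0,0.6],[0,0,0.2]]' --angular '[[0,0,0],[0,0,0],[0,0,0],[0,0,0],[0,0,0],[0,0,0],[0,0,0],[0,0,0]]'

```text
time: 46.68
ee_pos: [0.4862, -0.2591, 0.0372]
orientation: [-3.14, 0.082, 0.002]
contact_force: [-0.2, -0.9, -0.7]
opening: 0.0277
grasp_force: 20.0
```

```bash
python3 -c "
from h import *
go(.486,-.261,.0343,-3)"
```

```text
t 46.67 pos [ 0.4862 -0.2591  0.0372] th -2.98 tilt [-0.0011  0.0007] units [-0.01  0.1   0.15] turn z units 0.0 open 0.0277 F [-0.2 -0.9 -0.7]
```

Request:
arm_command --jaw '[1,1,1,1,1]' --delta_pos '[[0,0.02,0.04],[0,0,0.04],[0,0,0.03],[0,0,0.02],[0,0,0]]' --angular '[[0,0,0],[0,0,0],[0,0,0],[0,0,0],[0,0,0]]'

```text
time: 47.3
ee_pos: [0.4864, -0.2601, 0.0357]
orientation: [3.14, -0.082, 0.0]
contact_force: [-0.6, 0.1, -0.4]
opening: 0.0281
grasp_force: 20.0
```

Request:
arm_command --jaw '[1,1,1,1,1]' --delta_pos '[[0,0,0.04],[0,0,0.03],[0,0,0.03],[0,0,0],[0,0,0]]' --angular '[[0,0,0],[0,0,0],[0,0,0],[0,0,0],[0,0,0]]'

```text
time: 47.92
ee_pos: [0.4864, -0.2601, 0.0343]
orientation: [3.14, -0.082, 0.001]
contact_force: [-2.1, 1.2, 7.8]
opening: 0.0277
grasp_force: 20.0
```

Floor contact. I release, rise straight up and clear away.

Request:
arm_command --jaw '[-0.2,-0.2,-0.2,-0.2,-0.2,-0.2,-0.2,-0.2]' --delta_pos '[[0,0,0],[0,0,0],[0,0,0],[0,0,-0.4],[0,0,-0.9],[0,0,-1],[0,0,-1],[0,0,-1]]' --angular '[[0,0,0],[0,0,0],[0,0,0],[0,0,0],[0,0,0],[0,0,0],[0,0,0],[0,0,0]]'

```text
time: 48.92
ee_pos: [0.4864, -0.26, 0.1208]
orientation: [3.14, -0.082, 0.0]
contact_force: [0.0, 0.0, -1.5]
opening: 0.0571
grasp_force: 0.0
```

Request:
arm_command --jaw '[-0.2,-0.2,-0.2,-0.2,-0.2,-0.2,-0.2,-0.2]' --delta_pos '[[0,0,-1],[0,0,-1],[0,0,-1],[0,1,-1],[0,1,0],[0,1,0],[0,1,0],[0,1,0]]' --angular '[[0,0,0],[0,0,0],[0,0,0],[0,0,0],[0,0,0],[0,0,0],[0,0,0],[0,0,0]]'

```text
time: 49.92
ee_pos: [0.4809, -0.3613, 0.1989]
orientation: [-3.14, 0.083, 0.001]
contact_force: [0.1, -0.6, 0.9]
opening: 0.0571
grasp_force: 0.0
```

Request:
arm_command --jaw '[-0.2,-0.2,-0.2,-0.2,-0.2,-0.2,-0.2,-0.2]' --delta_pos '[[0,1,0],[0,1,0],[0,1,0],[0,1,0],[0,1,0],[0,0.5,0],[0,0,0],[0,0,0]]' --angular '[[0,0,0],[0,0,0],[0,0,0],[0,0,0],[0,0,0],[0,0,0],[0,0,0],[0,0,0]]'

```text
time: 50.92
ee_pos: [0.4754, -0.4693, 0.1997]
orientation: [-3.14, 0.082, 0.0]
contact_force: [-0.3, -0.8, -0.8]
opening: 0.057
grasp_force: 0.0
```

```bash
python3 - <<'E'
from h import *
for cam in('scene','top'):
  im,d,p=cloud(cam)
  if cam=='scene': save('end.png',im)
  for n,x,y,h in(('jar',.5845,-.1715,.062),('rb',.579,-.266,.095),('sq',.491,-.1676,.088),('fl',.486,-.261,.092),('ob',.584,.05,.087),('oj',.435,.171,.054)):
    q=p[(np.hypot(p[...,0]-x,p[...,1]-y)<.03)&(p[...,2]>.04)&(p[...,2]<.13)]
    if len(q)==0: continue
    cap=q[q[:,2]>q[:,2].max()-.006]
    print(cam,n,'up by',round(q[:,2].max()-h,4),((cap.min(0)+cap.max(0))/2).round(4)[:2],np.ptp(cap,axis=0).round(3))
E
```

```text
scene jar up by 0.012 [ 0.5841 -0.1718] [0.058 0.059 0.006]
scene rb up by 0.0113 [ 0.5796 -0.2652] [0.02  0.02  0.006]
scene sq up by 0.0108 [ 0.4912 -0.1681] [0.025 0.027 0.006]
scene fl up by 0.0108 [ 0.4855 -0.2604] [0.021 0.022 0.006]
scene ob up by 0.0025 [0.5827 0.0492] [0.017 0.017 0.006]
scene oj up by 0.0027 [0.4345 0.1717] [0.05  0.053 0.006]
top jar up by 0.0127 [ 0.5848 -0.1719] [0.057 0.057 0.006]
top rb up by 0.0118 [ 0.5807 -0.2643] [0.02  0.021 0.006]
top sq up by 0.011 [ 0.492  -0.1678] [0.024 0.027 0.006]
top fl up by 0.0108 [ 0.4874 -0.2594] [0.02  0.022 0.006]
top ob up by 0.0044 [0.5852 0.0515] [0.014 0.016 0.006]
top oj up by 0.0032 [0.436  0.1712] [0.051 0.049 0.006]
```

View pics/end.png

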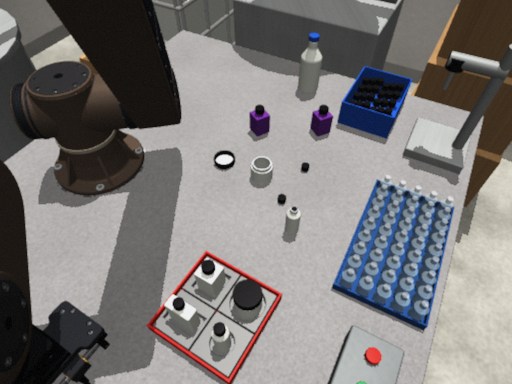

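All four stand upright in their wells, about 8 mm up, which is the well floor height: square (209,278), jar (247,299), flask (181,312) and round bottle (220,340). The look-alikes have not moved.

```bash
python3 -c "
from rig import env
print(env.finish_job())"
```

```text
the job is handed in; nothing more can be done
None
```

The round bottle, jar, square bottle and flat flask are standing upright on the floors of their matching wells; the open bottle and open jar were not moved, and the job was handed in at about 51 s.

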